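# Slide the hat-block carrier board under the drag spring

## Robot

A 6-joint arm with a two-finger parallel gripper is mounted at the origin on the work surface. World frame = base frame: x ahead of the robot, y to its left, z up, the work surface at z = 0. Lengths are in m, angles in rad, forces in N, time in s.
With the tool pointing down it reaches from about 0.35 to 0.975 m from the base axis. Payload 4.9 kg.
Tool frame: the origin (TCP) lies midway between the tips of the shut fingers; the grasp point (between the pads) lies 19 mm behind it; z points along the fingers, y is the direction in which the jaws open and shut (so a half turn about z gives the same grasp; the last joint's range is limited). The gripper opens to 85 mm and grips with 20 to 120 N. Pads are 22 mm wide; open, the fingers measure 114 mm over their backs; the gripper's body (76 mm by 85 mm) begins 54 mm behind the grasp point. The pads swing forward as they close: fully open they stand 13 mm farther back than shut.
Start: joints at [-0.119, 0.053, 1.613, -0, 1.476, -0.119], TCP at [0.625, 0, 0.231] pointing down, gripper open.
Joint ranges: [-3.01, 3.01], [-1.01, 2.22], [0.06, 2.58], [-1.02, 4.17], [0.09, 2.62], [-3.14, 3.14]. Speed limits (rad/s): [2.57, 2.57, 3.14, 3.14, 3.14, 3.14].

## Interface

Orientations are given as a unit quaternion [w, x, y, z].
In Python, from plant import state, grab_frame, camera_params, job_done, boxes_of gives the robot as it stands.
- The arm moves only by the tool step_arm, never from a script. Its argument "steps" is a list of rows, each a list of 4 numbers: the shift along the tool's x, y, z in mm, then the turn about the tool's z in degrees. A call has 1 to 8 rows; each row shifts and turns the pose as measured when the row begins, along the tool's axes as they then stand; what a row does not reach is not made up. A row lasts 1/10 s, in which the tool goes at most 50 mm and 8.59 degrees, less where a joint would pass 70% of its speed; a pose out of reach is approached as far as the arm can. A call is refused whole if a number of a shift passes 50 or a number of a turn 8.59, either way. A call with a gripper value outside its range is refused whole. "claw" is the opening in per cent of the stroke, from 0 (shut) to 100 (fully open), set as the call begins (left out, the last holds). The fingers move at their own pace and stop on an object; the grip force is fixed at half the most. Time passes only in rows, so rows that do not move let the fingers close. It gives the time, the measured TCP pose, the force and the opening at its end, in the units of the state.
- state(): the state, without advancing time (a new reading comes with each control period).
- grab_frame(name): name is "scene" or "side" or "wrist"; returns (picture, depth): 400x640x3 uint8, red, green, blue; 400x640 float32, m along the optical axis (not along the pixel's ray), 0 where there is no reading.
- camera_params(name): a dict with "mtx" (3x3 intrinsics, pixels), "k1" (the pictures are not rectified: a ray, as slopes to the right and down, at radius r is drawn at 1 + k1 r^2 times it, then the intrinsics apply), "extrinsics" (4x4, takes a point from camera to world coordinates); the wrist camera has in their place "T_tool_cam" (4x4, takes a point from camera to tool coordinates, whose origin is the TCP and whose axes are the flange's). Camera axes: x right, y down, z forward; pixel columns grow to the right and rows downward; lengths in m; the calibration is good to about 2 mm. A picture is of the moment at which its call begins: read the wrist's pose just before it. camera_params takes no time and is no camera call.
- job_done(): hands the job in, once; it reports no verdict.
Trained networks look in the newest picture that a camera, given by its name, has taken for a name from the list of things; names that differ only in an ending like _2 or _b are one class to them, and where a whole thing is asked for, a point or a joint stands for the part that bears it (a point fixed in the world has none). Each returns a list of dicts, best first, with "p" (0 to 1); they miss things now and then, are a little off and sometimes report something else, mostly with a low value. They report only what shows in the picture. A call takes as long as a camera call. They do not tell look-alikes from the thing itself.
- boxes_of(camera, label): "box" ([left, top, width, height] in pixels, round what is visible of it).
The state is a dict: "time": time; "joint_pos": joint angles; "joint_vel": joint speeds; "joint_efforts": joint torques, N m; "tool_pos": TCP position; "tool_rot": TCP orientation; "contact_force": force on the tool from outside, world axes, zero at the start; "ft_torque": the same for the moment, N m; "gripper_width": opening from 0.0 (shut) to 1.0 (fully open).
Only numpy, scipy, OpenCV 4.12 (cv2) and the standard library are available. Lean on these libraries where they do the work, as an engineer would, in place of code of your own. Each camera call takes 0.05 s, during which the arm holds its last target. There are 200 camera calls.

## Task

The carrier board of the hat-block mount stands raised on its springy platen. Without lifting it, press the board down hard with the fingertips and, keeping it pressed, push it along its guides so that it passes under the steel bridge and the drag leaf spring, until its front edge is home against the end stop; then let go and leave it held down there. Leave the jar, the brush and the hat block where they are.

Things in the scene. Friction and masses are not known exactly. Their poses are not given: they have to be found in the camera images.
- fixture: Block mount fixed to the bench: dark wooden base 360 x 130 x 10 mm, on it a trough between two aluminium guides. Origin on the bench surface; x = direction in which the board slides in, y across, z up. In this frame the guides run from x = -214 to 111 mm, inner faces y = +-47 mm, tops 40 mm up. Bridge at x = 20 to 36 mm, end stop's face at x = 100 mm.
- board: Pale wood carrier board 150 (x) x 90 (y) x 18 mm, about 0.25 kg, waxed, loose in the trough. Origin at the centre of its underside; axes as the fixture's. On top a cross rib, 70 mm in y, 12 high, from x = -30 to -18 mm; the rib's rear face (x = -30) takes the push. At rest its top is 52 mm above the bench. Starts 5 to 60 mm short of the bridge; home when its origin is at fixture x = 25 mm.
- press_point (a point): Point on the board's top in the middle of the flat tail (45 mm long) behind the rib: board frame x = -52, y = 0, z = 18 mm. Pressed here the board goes down level.
- bridge_lip (a point): Middle of the front lower edge of the blunt dark steel bridge over the trough (fixture frame x = 20, z = 44.5 mm; bridge 16 mm thick in x, its top with screws 65 mm above the bench). The raised board's top stands 7.5 mm too high and is blocked; pressed down 8 mm or more it passes.
- leaf (a joint): Angle (rad) by which the drag spring is lifted, 0 at rest. A steel leaf 40 mm wide, sloping from the bridge down towards +x, free end at fixture x = 80 mm, 36 mm above the bench. The board coming out from under the bridge lifts it to about 0.1 to 0.2; it pushes down on the board with about 3 to 5 N.
- stop_face (a point): Middle of the end stop's face (fixture frame x = 100, y = 0, z = 40 mm; stop's top 48 mm up), where the middle of the board's front edge must arrive.
- platen (a joint): How far the sprung platen (grey plate under the board) is pressed down, m: 0 raised, 0.014 bottomed. With the board on it, it starts down at about 8 N, 8 mm takes 12 N, bottomed 15 N. Once the board is let go under the bridge, the platen presses it up against the bridge and stays at about 0.0075.
- crown_block: Bystander: pale wooden dome-shaped hat block, 152 mm diameter, 112 mm high, loose on the bench to the robot's left. Origin at the centre of its underside.
- glue_jar: Bystander: amber jar, 64 mm diameter, 85 mm high, loose on the bench to the robot's right. Origin at the centre of its underside.
- brush: Bystander: hand brush lying on the bench beyond the end-stop end of the fixture. Origin under its middle.
Not all that is in view belongs to the job. What is shaped like the board but blue or orange is not meant.

How it is judged:
By the outcome, as a careful person would: the job done as asked, in the order asked, and still so for the second after the job is handed in, with the robot touching nothing.
It also fails if it takes over 38 s, if anything falls off the work surface, if the arm or the gripper's body presses on something with over 40 N, if the wrist force passes 120 N, or if a joint passes its speed limit or range.

## Working session

There is one attempt and no reset: what is moved stays moved. The work goes in short steps, Python scripts to look and compute and a tool call to move; the robot and the scene stay as the last step left them, time stands still between calls to the robot, and variables do not carry over. Pictures are saved under pics/ and viewed, about 8 in all and at most 12, crops included, and the job is handed in when it is done.

Besides the shell and the picture viewer there is one more tool, called after "Request:" in YAML: its name, and indented under it one key for each argument. step_arm: Moves the arm, as the interface text tells. Its arguments: {"type":"object","properties":{"steps":{"type":"array"},"claw":{"type":"number"}},"required":["steps"]}

```bash
ls; mkdir -p pics
cat > h.py <<'E'
import numpy as np, cv2
from plant import *
from scipy.spatial.transform import Rotation as R
def ext(n, st=None):
    c=camera_params(n)
    if n!="wrist": return c,np.array(c["extrinsics"])
    st=st or state(); T=np.eye(4); q=st["tool_rot"]
    T[:3,:3]=R.from_quat([q[1],q[2],q[3],q[0]]).as_matrix(); T[:3,3]=st["tool_pos"]
    return c,T@np.array(c["T_tool_cam"])
def cloud(n,depth,st=None):
    """world xyz for every pixel (nan where no depth)"""
    c,T=ext(n,st); h,w=depth.shape
    u,v=np.meshgrid(np.arange(w),np.arange(h))
    K=np.array(c["mtx"]); 
    p=cv2.undistortPoints(np.stack([u,v],-1).reshape(-1,1,2).astype(np.float64),K,np.array([c["k1"],0,0,0.])).reshape(h,w,2)
    d=np.where(depth>0,depth,np.nan)
    P=np.dstack([p[...,0]*d,p[...,1]*d,d])
    return P@T[:3,:3].T+T[:3,3]
def shot(n,name=None):
    st=state(); im,d=grab_frame(n)
    if name: cv2.imwrite(f"pics/{name}.png",im[...,::-1])
    return im,d,cloud(n,d,st)
E
python3 - <<'E'
from h import *
for n in ("scene","side"):
    im,d,P=shot(n,n+"0"); np.save(n+"0.npy",P)
    for l in ("fixture","board","glue_jar","brush","crown_block"):
        print(n,l,[(b["box"],round(b["p"],2)) for b in boxes_of(n,l)][:4])
s=state();print(s["time"],s["tool_pos"],s["tool_rot"],s["contact_force"])
a=cv2.imread("pics/scene0.png");b=cv2.imread("pics/side0.png")
E
```

```text
pics
scene fixture [([272.1, 175.7, 122.8, 115.3], 0.55)]
scene board [([288.1, 182.5, 65.6, 58.2], 0.76), ([200.4, 237.9, 72.7, 57.9], 0.56), ([303.7, 141.2, 56.2, 29.5], 0.55)]
scene glue_jar [([193.2, 126.0, 25.4, 35.4], 0.58)]
scene brush [([380.9, 296.0, 84.5, 60.3], 0.93)]
scene crown_block [([450.8, 238.7, 65.7, 70.8], 0.96)]
side fixture [([301.0, 119.9, 23.1, 30.8], 0.66), ([301.5, 157.9, 45.2, 89.1], 0.57)]
side board [([242.0, 238.9, 54.2, 49.2], 0.94), ([308.7, 181.2, 33.2, 41.7], 0.79), ([375.4, 181.1, 45.9, 42.1], 0.76)]
side glue_jar [([359.8, 303.3, 31.4, 33.4], 0.66)]
side brush [([300.6, 117.9, 24.3, 32.6], 0.87)]
side crown_block [([244.3, 108.2, 39.8, 43.9], 0.97), ([304.4, 158.9, 41.8, 88.7], 0.39)]
0.6 [ 6.24990851e-01 -5.85455649e-06  2.31338012e-01] [2.37179691e-05 7.07109758e-01 7.07103804e-01 5.87051405e-06] [-0.28776762 -0.3571447   0.49684939]
```

View pics/scene0.png

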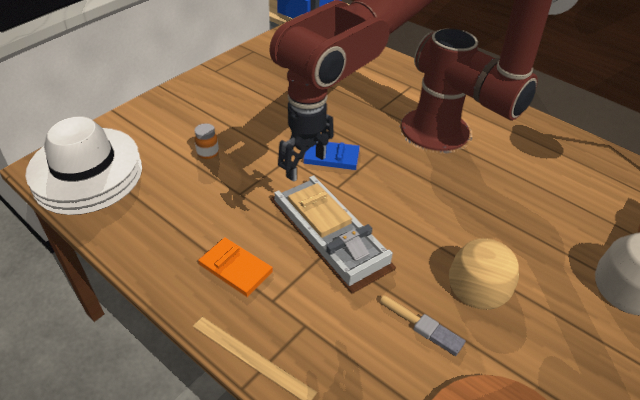

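View pics/side0.png

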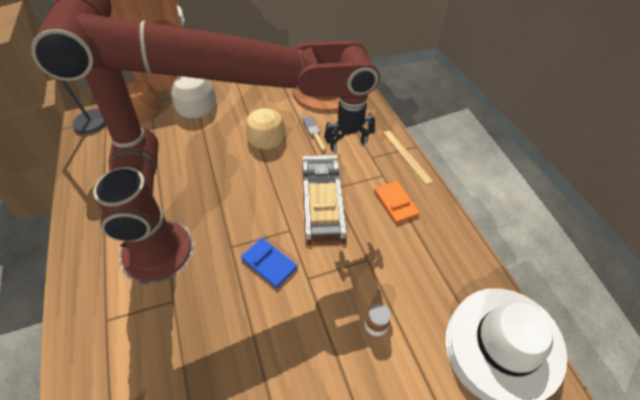

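Scene: the pale board with its rib is at about (320,208), in the trough of the fixture running (280,195)→(380,268), with the bridge at (350,237). Possible confusions are the blue board at (332,155), the orange board at (235,265) and the ruler strip at (255,358). I choose the pale one inside the fixture. Side view: fixture at (323,195), bridge end up (towards y+).

```bash
python3 - <<'E'
from h import *
for n,(l,t,r,b) in (("scene",(262,165,405,300)),("side",(290,145,355,255))):
    P=np.load(n+"0.npy")[t:b,l:r].reshape(-1,3); im=cv2.imread(f"pics/{n}0.png")[t:b,l:r].reshape(-1,3)
    g=(P[:,2]>.03)&(P[:,2]<.075); Q=P[g]
    rect=cv2.minAreaRect((Q[:,:2]*1000).astype(np.float32)); print(n,g.sum(),rect)
    hsv=cv2.cvtColor(im[None],cv2.COLOR_BGR2HSV)[0]
    w=g&(hsv[:,0]>8)&(hsv[:,0]<28)&(hsv[:,1]>70)&(hsv[:,2]>120)&(P[:,2]>.044)&(P[:,2]<.07)
    print(" board",w.sum(),cv2.minAreaRect((P[w,:2]*1000).astype(np.float32)),np.percentile(P[w,2],[5,50,95]))
P=np.load("scene0.npy")
for u,v in ((320,208),(350,237),(375,262),(300,250)): print(u,v,P[v,u])
E
python3 - <<'E'
import cv2
a=cv2.imread("pics/scene0.png")[165:305,255:415]
cv2.imwrite("pics/crop1.png",cv2.resize(a,None,fx=4,fy=4,interpolation=cv2.INTER_CUBIC))
E
```

```text
scene 5148 ((556.283203125, 23.761749267578125), (332.10955810546875, 128.35243225097656), 73.37334442138672)
 board 1691 ((555.4786376953125, 37.448509216308594), (273.9292297363281, 103.97036743164062), 74.90582275390625) [0.04889821 0.05296745 0.06408948]
side 2768 ((557.7593383789062, 24.390289306640625), (335.5752258300781, 122.01925659179688), 73.84931945800781)
 board 1036 ((550.2906494140625, 0.5452117919921875), (203.80955505371094, 88.73738861083984), 73.78308868408203) [0.04822011 0.05199376 0.06257834]
320 208 [ 0.54527737 -0.01757041  0.05132164]
350 237 [0.58259138 0.10252332 0.064405  ]
375 262 [0.59246208 0.18268136 0.04704126]
300 250 [ 6.46783736e-01  5.57293636e-03 -2.95206788e-04]
```

View pics/crop1.png

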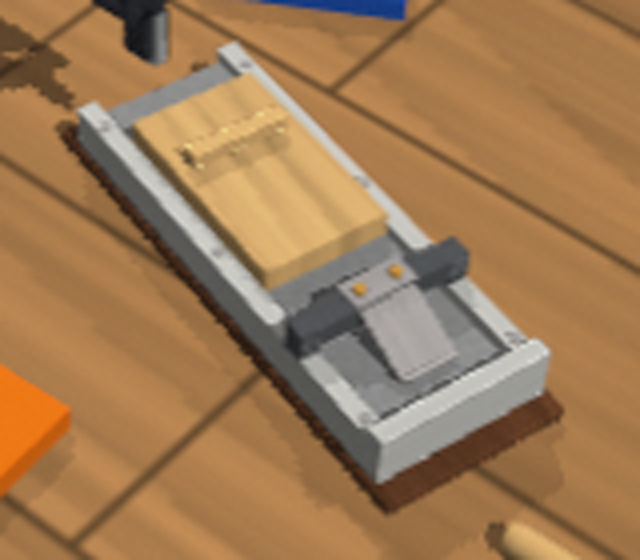

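The crop shows the pale board in the trough with the rib near its rear end, crop (235,138), and its front edge about 20–40 mm before the dark bridge. That matches the description. Next I measure in the fixture frame.

```bash
cat >> h.py <<'E'
def tofix(P,o,a):
    a=np.radians(a); d=P[...,:2]-np.array(o); return np.dstack([d[...,0]*np.cos(a)+d[...,1]*np.sin(a),-d[...,0]*np.sin(a)+d[...,1]*np.cos(a),P[...,2]])*1000
E
python3 - <<'E'
from h import *
for n in ("scene","side"):
    F=tofix(np.load(n+"0.npy"),(.571,.072),73.6).reshape(-1,3)
    F=F[(abs(F[:,0]+50)<200)&(abs(F[:,1])<80)]
    x,y,z=F.T
    m=(z>33)&(z<70)
    for lo,hi in ((-200,-150),(-150,-100),(-100,-50),(-50,0),(50,100)):
        k=m&(x>lo)&(x<hi); print(n,(lo,hi),"y range",np.percentile(y[k],[1,99]).round(1))
    def rng(name,k): print(n,name,k.sum(),np.percentile(x[k],[2,98]).round(1),np.percentile(y[k],[2,98]).round(1))
    rng("board top",(abs(z-52)<3)&(x<10)&(x>-210)&(abs(y)<40)); rng("rib",(z>60)&(z<68)&(x<-20)); rng("bridge",(z>58)&(x>-10)&(x<60))
    rng("stop",(z>44)&(z<51)&(x>60)); rng("guides",(abs(z-40)<2.5)&(abs(y)>44)&(abs(y)<66))
E
```

```text
scene (-200, -150) y range [-61.2  60. ]
scene (-150, -100) y range [-61.6  59.6]
scene (-100, -50) y range [-61.   60.3]
scene (-50, 0) y range [-60.7  60.8]
scene (50, 100) y range [-61.6  58.5]
scene board top 1091 [-170.3  -23.2] [-38.8  38.2]
scene rib 114 [-127.3 -113.5] [-33.8  33.6]
scene bridge 1954 [-9.6 35.6] [-78.4  43.7]
scene stop 332 [ 60.7 114.1] [-60.7  57.7]
scene guides 789 [-207.9  107.8] [-61.3  60.8]
side (-200, -150) y range [-60.6  57.7]
side (-150, -100) y range [-61.1  59.3]
side (-100, -50) y range [-60.   57.9]
side (-50, 0) y range [-60.6  59.7]
side (50, 100) y range [-59.8  60.3]
side board top 727 [-173.2  -25.8] [-38.8  38.5]
side rib 74 [-130.6 -117.3] [-33.3  33.5]
side bridge 204 [-9.3 34.9] [-76.7  54.2]
side stop 122 [ 62.8 113.1] [-57.4  57.8]
side guides 436 [-212.1   96. ] [-61.4  59.8]
```

Request:
step_arm:
  steps:
    - [0,0,0,8.2]
    - [0,0,0,8.2]
    - [-25,-18,20,0]
    - [-25,-18,20,0]
    - [-25,-18,20,0]
    - [-22,-18,20,0]
    - [0,0,0,0]
  claw: 0

```text
time: 1.3
tool_pos: [0.526, -0.0731, 0.1496]
tool_rot: [0.001, 0.804, 0.595, 0.001]
contact_force: [0.1, 0.4, -0.0]
gripper_width: -0.001
```

```bash
cat >> h.py <<'E'
def tcp(s=None,o=(.571,.072),a=73.6):
    s=s or state(); q=s["tool_rot"]; r=R.from_quat([q[1],q[2],q[3],q[0]]).as_matrix()
    print("t",round(s["time"],2),"tcp fix",tofix(np.array(s["tool_pos"])[None,None],o,a).ravel().round(1),"toolx deg",np.degrees(np.arctan2(r[1,0],r[0,0])).round(2),"w",round(s["gripper_width"],3),"F",np.round(s["contact_force"],1))
E
python3 - <<'E'
from h import *
tcp(); im,d,P=shot("wrist","w1"); np.save("w1.npy",P)
F=tofix(P,(.571,.072),73.6).reshape(-1,3); x,y,z=F.T
def rng(name,k):
    if k.sum()>5: print(name,k.sum(),np.percentile(x[k],[2,98]).round(1),np.percentile(y[k],[2,98]).round(1),np.median(z[k]).round(1))
rng("board top",(abs(z-52)<3)&(x<10)&(x>-210)&(abs(y)<43)); rng("rib",(z>60)&(z<68)&(x<-100)&(x>-145)&(abs(y)<40)); rng("bridge",(z>58)&(z<70)&(x>-10)&(x<60)); rng("guides",(abs(z-40)<3)&(abs(y)>44)&(abs(y)<66)); rng("stop",(z>44)&(z<51)&(x>90)&(x<125))
E
```

```text
t 1.3 tcp fix [-151.9    2.2  149.6] toolx deg 73.03 w -0.001 F [ 0.1  0.4 -0. ]
board top 18230 [-171.1  -26.8] [-41.4  41.3] 52.2
rib 1330 [-129.2 -117.6] [-34.5  32.4] 64.1
guides 8268 [-209.     2.1] [-61.4  59.3] 40.2
```

View pics/w1.png

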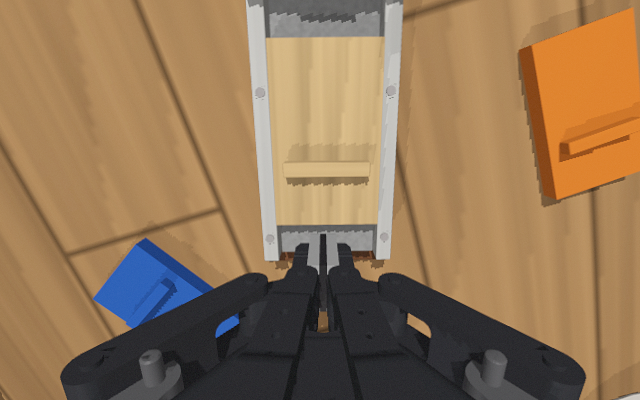

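The wrist view agrees: the board's rib is at rows 162–178, its tail at rows 185–225, and the closed fingers are centred on the trough. The rib's rear face is at fixture x ≈ -129.5 and the press point at ≈ -151. Going down to just above the tail.

Request:
step_arm:
  steps:
    - [1,3,40,-0.5]
    - [0,0,35,0]
    - [0,0,12,0]
    - [0,0,0,0]
  claw: 0

```text
time: 1.75
tool_pos: [0.5408, -0.0731, 0.0705]
tool_rot: [0.008, 0.801, 0.599, 0.008]
contact_force: [0.2, -0.2, 0.5]
gripper_width: -0.004
```

```bash
python3 -c "
from h import *
tcp()"
```

```text
t 1.75 tcp fix [-147.7  -12.1   70.5] toolx deg 73.62 w -0.004 F [ 0.2 -0.2  0.5]
```

Request:
step_arm:
  steps:
    - [-2,-5,2,0]
    - [0,-5,2,0]
    - [0,0,0,0]

```text
time: 2.05
tool_pos: [0.5339, -0.0724, 0.0709]
tool_rot: [0.011, 0.8, 0.6, 0.011]
contact_force: [-1.0, 0.2, -0.6]
gripper_width: 0.0
```

```bash
python3 -c "
from h import *
tcp(); s=state(); q=s['tool_rot']; print(R.from_quat([q[1],q[2],q[3],q[0]]).as_matrix().round(4), s['joint_vel'], s['joint_pos'])"
```

```text
t 2.05 tcp fix [-149.    -5.2   70.9] toolx deg 73.69 w 0.0 F [-1.   0.2 -0.6]
[[ 0.2808  0.9593  0.0304]
 [ 0.9598 -0.2808 -0.0053]
 [ 0.0034  0.0306 -0.9995]] [ 2.31363037e-05 -1.42921538e-02 -2.54228017e-02 -7.44510214e-04
  1.48824763e-03  7.46246704e-04] [-0.27451825 -0.01532797  1.96420189  0.0033968   1.16203386  0.00887395]
```

Request:
step_arm:
  steps:
    - [-1,-4,5,0]
    - [0,0,5,0]
    - [0,0,5,0]
    - [0,0,0,0]

```text
time: 2.45
tool_pos: [0.5314, -0.0727, 0.0574]
tool_rot: [0.013, 0.8, 0.6, 0.012]
contact_force: [-0.1, 0.6, 0.6]
gripper_width: 0.001
```

```bash
python3 -c "
from h import *
tcp(); s=state(); q=s['tool_rot']; print(R.from_quat([q[1],q[2],q[3],q[0]]).as_matrix().round(4)[:,2])"
```

```text
t 2.45 tcp fix [-150.    -2.8   57.4] toolx deg 73.69 w 0.001 F [-0.1  0.6  0.6]
[ 0.0352 -0.0067 -0.9994]
```

Request:
step_arm:
  steps:
    - [0,0,7,0]
    - [0,0,6,0]
    - [0,0,6,0]

```text
time: 2.75
tool_pos: [0.5356, -0.0738, 0.0423]
tool_rot: [0.016, 0.8, 0.599, 0.014]
contact_force: [-3.6, 1.4, 14.8]
gripper_width: 0.0
```

```bash
python3 -c "
from h import *
tcp()"
```

```text
t 2.75 tcp fix [-149.9   -7.2   42.3] toolx deg 73.69 w 0.0 F [-3.6  1.4 14.8]
```

Request:
step_arm:
  steps:
    - [3,-3,6,0]
    - [5,-3,6,0]
    - [5,-2,5,0]

```text
time: 3.05
tool_pos: [0.5409, -0.0653, 0.0378]
tool_rot: [0.024, 0.799, 0.6, 0.015]
contact_force: [-9.7, -4.3, 24.6]
gripper_width: -0.003
```

```bash
python3 -c "
from h import *
tcp()"
```

```text
t 3.05 tcp fix [-140.2   -9.9   37.8] toolx deg 73.77 w -0.003 F [-9.7 -4.3 24.6]
```

Request:
step_arm:
  steps:
    - [6,-6,3,0]
    - [8,-6,3,0]
    - [8,-6,3,0]

```text
time: 3.35
tool_pos: [0.5442, -0.045, 0.0419]
tool_rot: [0.038, 0.799, 0.599, 0.023]
contact_force: [-0.9, -4.0, 13.9]
gripper_width: 0.0
```

```bash
python3 -c "
from h import *
tcp()"
```

```text
t 3.35 tcp fix [-119.8   -7.3   41.9] toolx deg 73.73 w 0.0 F [-0.9 -4.  13.9]
```

Request:
step_arm:
  steps:
    - [9,-4,6,0]
    - [10,-4,5,0]

```text
time: 3.55
tool_pos: [0.5518, -0.0276, 0.0394]
tool_rot: [0.047, 0.799, 0.599, 0.028]
contact_force: [-2.5, -1.5, 15.2]
gripper_width: -0.001
```

```bash
cat >> h.py <<'E'
def tilt():
    s=state(); q=s['tool_rot']; z=R.from_quat([q[1],q[2],q[3],q[0]]).as_matrix()[:,2]; print("toolz world",z.round(3),"fix",(tofix(z[None,None],(0,0),73.6).ravel()/1000).round(3))
E
python3 -c "
from h import *
tcp();tilt()"
```

```text
t 3.55 tcp fix [-101.    -9.7   39.4] toolx deg 73.72 w -0.001 F [-2.5 -1.5 15.2]
toolz world [ 0.101 -0.04  -0.994] fix [-0.01  -0.109 -0.994]
```

```bash
cat >> h.py <<'E'
def look(n,name,crop=None,s=3):
    im,d,P=shot(n); F=tofix(P,(.571,.072),73.6)
    if crop:
        l,t,r,b=crop; cv2.imwrite(f"pics/{name}.png",cv2.resize(im[t:b,l:r,::-1],None,fx=s,fy=s,interpolation=cv2.INTER_CUBIC))
    x,y,z=F.reshape(-1,3).T
    hsv=cv2.cvtColor(im,cv2.COLOR_RGB2HSV).reshape(-1,3)
    w=(hsv[:,0]>8)&(hsv[:,0]<28)&(hsv[:,1]>60)&(abs(y)<38)&(x>-215)&(x<115)&(z>30)&(z<62)
    print(n,w.sum(),"board x",np.percentile(x[w],[1,99]).round(1),"top z by x:",[(lo,np.median(z[w&(x>lo)&(x<lo+20)]).round(1)) for lo in range(-180,110,20) if (w&(x>lo)&(x<lo+20)).sum()>20])
E
python3 -c "
from h import *
look('scene','s2',(255,100,415,300))
look('side','x')
tcp();tilt()"
```

```text
scene 1053 board x [-123.4    4.3] top z by x: [(-140, np.float64(39.2)), (-120, np.float64(39.6)), (-100, np.float64(40.5)), (-80, np.float64(46.2)), (-60, np.float64(40.0)), (-40, np.float64(39.8)), (-20, np.float64(40.2)), (0, np.float64(40.4))]
side 286 board x [-126.4  -53. ] top z by x: [(-140, np.float64(37.3)), (-120, np.float64(39.0)), (-100, np.float64(39.3))]
t 3.65 tcp fix [-99.7  -9.7  39.4] toolx deg 73.77 w -0.003 F [-0.6  1.7 15.8]
toolz world [ 0.102 -0.038 -0.994] fix [-0.008 -0.109 -0.994]
```

View pics/s2.png

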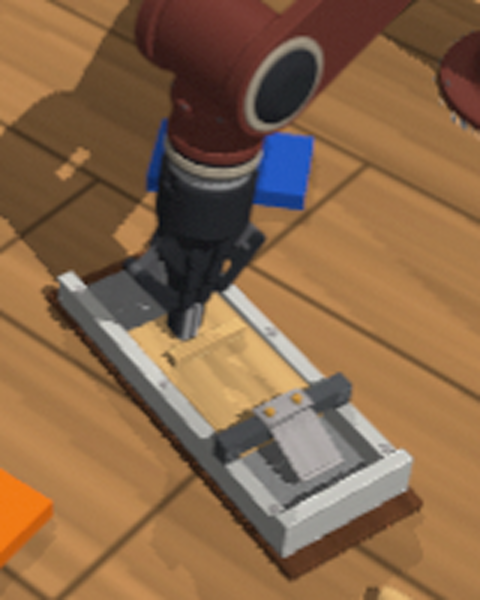

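The board is pressed level, top ≈ 40 mm. It has slid ≈ 49 mm, and its front edge (crop (250,415)) is entering under the bridge. Continuing.

Request:
step_arm:
  steps:
    - [10,-4,6,0]
    - [10,-4,6,0]
    - [10,-4,6,0]

```text
time: 3.95
tool_pos: [0.5641, -0.0001, 0.0382]
tool_rot: [0.058, 0.798, 0.599, 0.034]
contact_force: [-10.2, -4.2, 30.3]
gripper_width: 0.007
```

```bash
python3 -c "
from h import *
tcp();tilt();look('scene','s3')"
```

```text
t 3.95 tcp fix [-71.1 -13.8  38.2] toolx deg 73.8 w 0.007 F [-10.2  -4.2  30.3]
toolz world [ 0.124 -0.051 -0.991] fix [-0.014 -0.133 -0.991]
scene 916 board x [-96.8  51. ] top z by x: [(-100, np.float64(38.6)), (-80, np.float64(39.3)), (-60, np.float64(48.7)), (-40, np.float64(38.7)), (-20, np.float64(38.6)), (20, np.float64(39.2)), (40, np.float64(38.2))]
```

Request:
step_arm:
  steps:
    - [10,-7,4,0]
    - [10,-7,4,0]
    - [10,-6,4,0]

```text
time: 4.3
tool_pos: [0.5714, 0.0313, 0.0394]
tool_rot: [0.071, 0.796, 0.599, 0.046]
contact_force: [-2.6, -8.7, 13.7]
gripper_width: 0.0
```

```bash
python3 -c "
from h import *
tcp();tilt();look('scene','s4')"
```

```text
t 4.3 tcp fix [-38.9 -11.9  39.4] toolx deg 73.84 w 0.0 F [-2.6 -8.7 13.7]
toolz world [ 0.159 -0.059 -0.986] fix [-0.012 -0.169 -0.986]
scene 806 board x [-69.1  78.4] top z by x: [(-80, np.float64(39.4)), (-60, np.float64(39.5)), (-40, np.float64(49.6)), (-20, np.float64(41.4)), (0, np.float64(39.4)), (20, np.float64(39.3)), (40, np.float64(39.4)), (60, np.float64(39.1))]
```

Request:
step_arm:
  steps:
    - [9,-6,5,0]
    - [8,-6,5,0]

```text
time: 4.55
tool_pos: [0.5779, 0.0494, 0.0387]
tool_rot: [0.081, 0.795, 0.599, 0.054]
contact_force: [-4.0, -4.9, 22.4]
gripper_width: 0.001
```

```bash
python3 -c "
from h import *
tcp();tilt();look('scene','s5')"
```

```text
t 4.55 tcp fix [-19.7 -13.   38.7] toolx deg 73.91 w 0.001 F [-4.  -4.9 22.4]
toolz world [ 0.183 -0.064 -0.981] fix [-0.009 -0.194 -0.981]
scene 737 board x [-49.9  93.8] top z by x: [(-60, np.float64(38.7)), (-40, np.float64(38.7)), (-20, np.float64(49.1)), (0, np.float64(49.3)), (20, np.float64(38.7)), (40, np.float64(38.4)), (60, np.float64(38.2)), (80, np.float64(38.7))]
```

Request:
step_arm:
  steps:
    - [6,-5,4,0]
    - [6,-5,4,0]

```text
time: 4.8
tool_pos: [0.5787, 0.0517, 0.0389]
tool_rot: [0.094, 0.792, 0.601, 0.048]
contact_force: [-15.4, -31.3, 28.0]
gripper_width: -0.003
```

```bash
python3 -c "
from h import *
tcp();tilt();look('scene','s6')"
```

```text
t 4.8 tcp fix [-17.3 -13.1  38.9] toolx deg 74.21 w -0.003 F [-15.4 -31.3  28. ]
toolz world [ 0.189 -0.092 -0.978] fix [-0.035 -0.207 -0.978]
scene 722 board x [-48.5  93.4] top z by x: [(-60, np.float64(38.8)), (-40, np.float64(38.7)), (-20, np.float64(46.9)), (0, np.float64(50.3)), (20, np.float64(39.5)), (40, np.float64(38.4)), (60, np.float64(38.7)), (80, np.float64(38.9))]
```

Push force rose to ≈ 34 N with no further motion, so the board is against the stop. Releasing straight up.

Request:
step_arm:
  steps:
    - [0,0,-4,0]
    - [0,0,-10,0]
    - [-2,0,-15,0]
    - [-4,0,-20,0]
    - [-5,0,-25,0]
    - [-5,0,-25,0]
    - [0,0,0,0]

```text
time: 5.55
tool_pos: [0.5555, 0.0441, 0.1403]
tool_rot: [0.095, 0.792, 0.601, 0.047]
contact_force: [0.2, 0.2, 1.3]
gripper_width: 0.005
```

Run:
```python
from h import *
tcp();tilt();look('scene','s7',(255,100,415,300)); look('side','x2'); look('wrist','w7',(0,0,640,400),1)
for n in ("scene","side"):
    a=np.load(n+"0.npy"); im,d,P=shot(n)
    for l in ("glue_jar","brush","crown_block"): print(n,l,[(b["box"],round(b["p"],2)) for b in boxes_of(n,l)][:1])
```

```text
t 5.55 tcp fix [-31.1   7.  140.3] toolx deg 74.12 w 0.005 F [0.2 0.2 1.3]
toolz world [ 0.189 -0.094 -0.977] fix [-0.036 -0.208 -0.977]
scene 967 board x [-49.7  97.5] top z by x: [(-60, np.float64(45.5)), (-40, np.float64(45.4)), (-20, np.float64(48.0)), (0, np.float64(55.6)), (20, np.float64(44.2)), (40, np.float64(44.9)), (60, np.float64(45.3)), (80, np.float64(45.5))]
side 539 board x [-53.1  96.6] top z by x: [(-60, np.float64(41.5)), (-40, np.float64(44.7)), (-20, np.float64(46.0)), (0, np.float64(48.9)), (40, np.float64(45.4)), (60, np.float64(44.8)), (80, np.float64(44.7))]
wrist 12582 board x [-51.2  97. ] top z by x: [(-60, np.float64(44.7)), (-40, np.float64(44.7)), (-20, np.float64(45.3)), (0, np.float64(45.3)), (20, np.float64(44.7)), (40, np.float64(44.6)), (60, np.float64(44.6)), (80, np.float64(44.6))]
scene glue_jar [([193.8, 124.5, 25.4, 37.8], 0.71)]
scene brush [([380.3, 296.3, 86.6, 60.5], 0.59)]
scene crown_block [([446.6, 237.4, 71.6, 72.4], 0.62)]
side glue_jar [([367.4, 305.3, 22.2, 29.7], 0.56)]
side brush []
side crown_block [([245.3, 115.0, 38.0, 37.0], 0.6)]
```

View pics/s7.png

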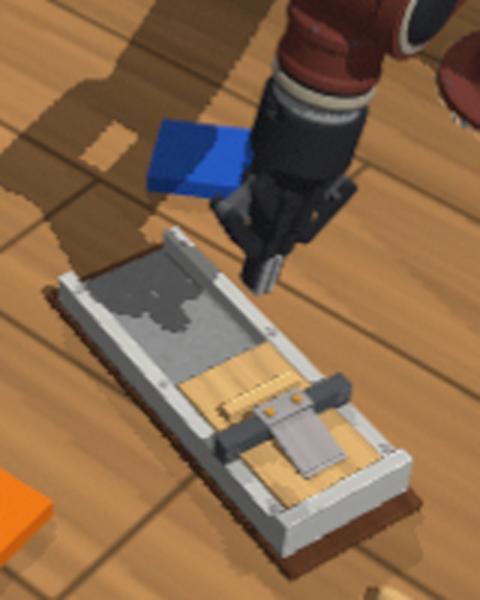

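View pics/w7.png

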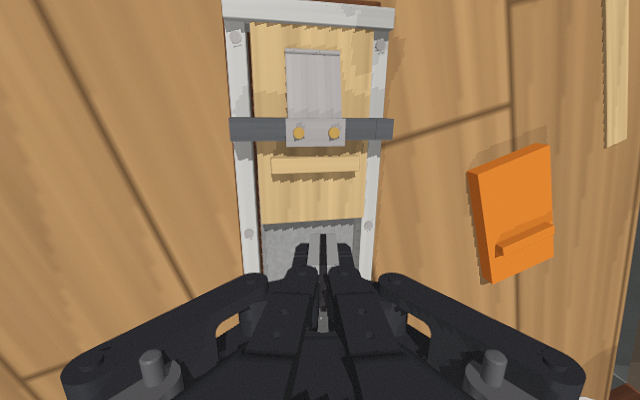

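The board is let go, held under the bridge and leaf with its top level at ≈ 44.6 mm (wrist view: rear edge row 221, front edge at the stop, row ≈ 25). I'll check for a gap at the stop.

Run:
```python
from h import *
im,d,P=shot("wrist"); F=tofix(P,(.571,.072),73.6)
cv2.imwrite("pics/w8.png",cv2.resize(im[0:70,210:410,::-1],None,fx=4,fy=4,interpolation=cv2.INTER_CUBIC))
for c in (265,310,360):
    print(c,[(r,F[r,c,0].round(1),F[r,c,2].round(1)) for r in range(8,40,2)])
    print("  rear",[(r,F[r,c,0].round(1),F[r,c,2].round(1)) for r in range(212,232,2)])
x,y,z=F.reshape(-1,3).T
k=(abs(z-44.6)<2)&(abs(y)<42)&(x<-20)&(x>-70); print("rear",np.percentile(x[k],[0.5,2]))
tcp()
```

```text
265 [(8, np.float64(104.5), np.float64(47.6)), (10, np.float64(103.3), np.float64(47.8)), (12, np.float64(102.0), np.float64(48.4)), (14, np.float64(100.9), np.float64(47.8)), (16, np.float64(99.8), np.float64(47.6)), (18, np.float64(98.6), np.float64(47.6)), (20, np.float64(98.0), np.float64(45.0)), (22, np.float64(96.7), np.float64(45.2)), (24, np.float64(95.7), np.float64(44.3)), (26, np.float64(94.7), np.float64(43.4)), (28, np.float64(93.2), np.float64(44.6)), (30, np.float64(91.9), np.float64(45.0)), (32, np.float64(90.5), np.float64(45.7)), (34, np.float64(89.4), np.float64(44.8)), (36, np.float64(88.2), np.float64(44.6)), (38, np.float64(86.8), np.float64(45.2))]
  rear [(212, np.float64(-42.2), np.float64(45.2)), (214, np.float64(-44.1), np.float64(44.9)), (216, np.float64(-45.9), np.float64(44.9)), (218, np.float64(-47.8), np.float64(44.4)), (220, np.float64(-49.9), np.float64(43.8)), (222, np.float64(-51.7), np.float64(43.7)), (224, np.float64(-60.4), np.float64(27.0)), (226, np.float64(-62.4), np.float64(27.0)), (228, np.float64(-64.9), np.float64(25.8)), (230, np.float64
[... 1698 characters left out ...]
p.float64(43.9)), (34, np.float64(93.7), np.float64(44.0)), (36, np.float64(92.3), np.float64(44.2)), (38, np.float64(90.9), np.float64(44.4))]
  rear [(212, np.float64(-47.1), np.float64(44.8)), (214, np.float64(-49.2), np.float64(44.3)), (216, np.float64(-51.1), np.float64(44.4)), (218, np.float64(-56.8), np.float64(35.2)), (220, np.float64(-58.6), np.float64(35.9)), (222, np.float64(-60.6), np.float64(35.8)), (224, np.float64(-62.7), np.float64(35.7)), (226, np.float64(-63.9), np.float64(37.6)), (228, np.float64(-66.1), np.float64(37.2)), (230, np.float64(-68.4), np.float64(36.6))]
rear [-52.55432533 -51.9300752 ]
t 6.15 tcp fix [-31.8   8.8 136.1] toolx deg 74.13 w -0.001 F [0.2 0.1 1. ]
```

View pics/w8.png

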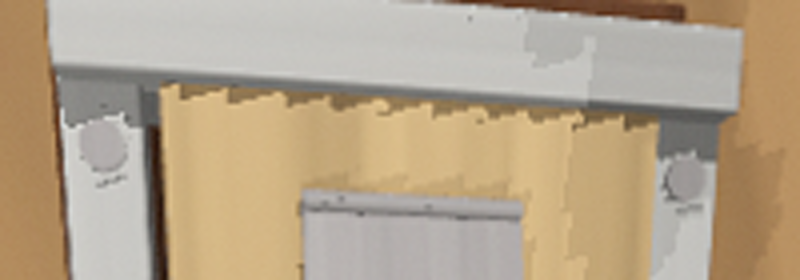

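```bash
python3 -c "
from h import *
tcp(); print(job_done())"
```

```text
t 6.15 tcp fix [-31.8   8.8 136.1] toolx deg 74.13 w -0.001 F [0.2 0.1 1. ]
the job is handed in; nothing more can be done
None
```

I pressed the carrier board down 12–14 mm with the closed fingertips on its tail. Kept pressed, it slid about 124 mm under the bridge and the leaf spring until it met the end stop. I then let go straight up, and the job is handed in at about 6.2 s of the 38 s allowed.

**Last checks**
- **Home against the stop:** the push force rose to about 35 N with no further travel. A close wrist view shows no gap between the front edge and the stop. My estimated fixture frame reads about 2 mm short: the stop face comes out at about 98 mm instead of 100. The board's front edge and rear edge (-52 mm) read equally short, so they agree with being home.
- **Held down:** the board's top is level at about 44.6 mm, resting against the bridge's underside with the leaf on top of it.
- **Robot clear:** the fingertips are about 90 mm above the board, with a force reading of about 1 N.
- **Jar, brush and hat block:** the arm never went near them. In the scene camera their boxes are within a few pixels of the start. In the side camera the jar and hat block boxes came out several pixels different, and the brush was not detected in the last picture.

**Disagreements along the way**
- **Tilt:** the tool gradually tilted about 12° sideways under load, because the small steps did not correct it.
- **Sideways drift:** the fingertips also drifted about 13 mm off the board's centreline. The board still stayed level and straight in its guides.

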